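# Make up a coffee tray and a condiment tray at the dishwash station

### The arm

A 6-joint arm with a two-finger parallel gripper is mounted at the origin on the work surface. World frame = base frame: x ahead of the robot, y to its left, z up, the work surface at z = 0. Lengths are in m, angles in rad, forces in N, time in s.
With the tool pointing down it reaches from about 0.35 to 0.775 m from the base axis. Payload 5.5 kg.
Tool frame: the origin (TCP) lies between the finger pads; the fingertips stand 19 mm ahead of it and the grasp point (between the pads) is the TCP; z points along the fingers, x is the direction in which the jaws open and shut, and the axes are right-handed (so a half turn about z gives the same grasp; the last joint's range is limited). The gripper opens to 85 mm and grips with 20 to 120 N. Pads are 22 mm wide; open, the fingers measure 114 mm over their backs; the gripper's body (76 mm by 85 mm) begins 54 mm behind the grasp point. The pads swing forward as they close: fully open they stand 13 mm farther back than shut.
Start: joints at [-1.434, 0.313, 0.046, 1.304, 0, 1.431], TCP at [0.157, -0.553, 0.25] pointing down, gripper open.
Joint ranges: [-2.76, 2.76], [-0.86, 1.69], [-1.03, 1.26], [-2.2, 2.34], [-1.47, 1.5], [-3.14, 3.14]. Speed limits (rad/s): [2.57, 2.57, 3.14, 3.14, 3.14, 3.14].

### API

Orientations are given as a unit quaternion [w, x, y, z].
In Python, from workcell import env gives the robot as it stands. The module is installed in compiled form; this text tells all that it offers.
- The arm moves only by the tool carry_out, never from a script. Its argument "steps" is a list of rows, each a list of 7 numbers: the gripper command: -1 is shut, 1 is fully open, values between are in proportion, then the shift along the tool's x, y, z in m, then the turn, a rotation vector about the tool's x, y, z in rad. A call has 1 to 20 rows; each row shifts and turns the commanded pose from where the row before left it, along the tool's axes as they then stand; what a row does not reach is not made up. A row lasts 1/8 s, in which the tool goes at most 62.5 mm and 10.7 degrees, less where a joint would pass 70% of its speed; a pose out of reach is approached as far as the arm can. A call with a gripper value outside its range is refused whole. The fingers move at their own pace and stop on an object; "grip_force" is the grip in N (left out, the last holds). Time passes only in rows, so rows that do not move let the fingers close. It gives the time, the measured TCP pose, the force and the opening at its end, in the units of the state.
- env.get_state(): the state, without advancing time (a new reading comes with each control period).
- env.read_camera(name): name is "scene" or "top" or "wrist"; returns a dict with "color" (420x560x3 uint8, red, green, blue), "K" (3x3 intrinsics, pixels), "R" (3x3) and "t" (3): a world point X has camera coordinates R X + t. Camera axes: x right, y down, z forward; pixel columns grow to the right and rows downward; lengths in m; the calibration is good to about 2 mm. A picture is of the moment at which its call begins. There is no depth.
- env.hand_in(): hands the job in, once; it reports no verdict.
The state is a dict: "clock": time; "joint_pos": joint angles; "qvel": joint speeds; "tau": joint torques, N m; "tcp_pos": TCP position; "orientation": TCP orientation; "wrist_force": force on the tool from outside, world axes, zero at the start; "ft_torque": the same for the moment, N m; "finger_gap": finger opening in m.
Only numpy, scipy, OpenCV 4.12 (cv2) and the standard library are available. Lean on these libraries where they do the work, as an engineer would, in place of code of your own. Each camera call takes 0.05 s, during which the arm holds its last target. There are 200 camera calls.

### The job

From the clean stock on the steel table make up the black tray with the wooden coaster centred on the round white mark, the blue cup standing centred on the coaster and the steel milk jug centred on the square white mark. Make up the red tray with the white salt shaker centred on the white mark and the dark pepper shaker centred on the black mark. Set everything down upright without dropping or knocking it, let go of it, and leave the white cup and the yellow ramekin where they stand.

Things in the scene. Friction and masses are not known exactly. Their poses are not given: they have to be found in the camera images.
- black_tray: Black tray, 150 (x) by 270 mm (y), fixed, on either side; turned up to 10 degrees from x away from the robot, y to its left. Floor 4 mm thick, rim 10 mm high, 5 mm wide. Origin: centre of underside, on the table. Marks on its floor: round white, 72 mm, at (x 0, y +65 mm), for the coaster; square white, 66 mm, at (0, -65 mm), for the jug.
- red_tray: Red tray, 150 (x) by 270 mm (y), fixed, on either side; turned up to 10 degrees from x away from the robot, y to its left. Floor 4 mm thick, rim 10 mm high, 5 mm wide. Origin: centre of underside, on the table. Marks on its floor: round white, 60 mm, at (x 0, y +65 mm), for salt; round black, 60 mm, at (0, -65 mm), for pepper.
- coaster: Round flat coaster of light wood, 64 mm in diameter, 12 mm thick, about 30 g. Loose, starts flat on the table. Origin: centre of its underside, z up.
- blue_cup: Blue ceramic cup without a handle, open at the top, outside diameter 56 mm, 62 mm high, wall 4 mm, straight-sided (foot chamfered over the lowest 10 mm to 48 mm), about 160 g. Loose, starts upright. Origin: centre of its underside, z up along its axis.
- milk_jug: Steel milk jug, open at the top, round straight body 54 mm in diameter, 62 mm high, wall 3 mm, about 140 g. Loop handle on +y to 52 mm from the axis, small spout on -y to 33 mm: grip it across its x axis. Loose, upright, +y within 0.6 rad of the robot's left; may end turned any way about the vertical. Origin: centre of the round body's underside, z up.
- salt_shaker: White ceramic salt shaker with a steel cap, 42 mm in diameter and straight-sided up to 44 mm, then a domed cap (38 mm across at most) to 60 mm high; about 120 g. Loose, starts upright. Origin: centre of its underside, z up.
- pepper_shaker: Dark brown wooden pepper shaker with a black cap, 42 mm in diameter and straight-sided up to 44 mm, then a domed cap (38 mm across at most) to 60 mm high; about 120 g. Loose, starts upright. Origin: centre of its underside, z up.
- white_cup: Bystander, leave it alone. White ceramic cup without a handle, open at the top, outside diameter 56 mm, 62 mm high, wall 4 mm, straight-sided (foot chamfered over the lowest 10 mm to 48 mm), about 160 g. Loose, starts upright. Origin: centre of its underside, z up along its axis.
- yellow_ramekin: Bystander, leave it alone. Yellow open ramekin, 60 mm in diameter at the rim, 36 mm high. Loose. Origin: centre of its underside, z up. The seven loose things start in any order on an arc some 0.45 m from the robot's base, about 110 mm apart; the trays stand beyond them.
Not all that is in view belongs to the job. Leave any orange or pink look-alike of the pepper_shaker alone.

How it is judged:
At the end, for the whole second after the job is handed in: Coaster, jug, salt and pepper rest upright on the tray floors within 15 mm (along each tray axis) of their marks' centres, blue cup upright on the coaster within 12 mm of its centre, all released and at rest; white cup and ramekin upright within 30 mm of their starts (x of coaster in the frame of black_tray between -0.015 and 0.015 m and y of coaster in the frame of black_tray between 0.05 and 0.08 m and z of coaster in the frame of black_tray between 0.001 and 0.007 m and angle between each of coaster, milk_jug, salt_shaker, pepper_shaker, blue_cup, white_cup, yellow_ramekin's own z axis and vertical below 0.1 rad and linear speed of each of coaster, milk_jug, salt_shaker, pepper_shaker, blue_cup below 0.02 m/s and angular speed of each of coaster, milk_jug, salt_shaker, pepper_shaker, blue_cup below 0.2 rad/s and x of milk_jug in the frame of black_tray between -0.015 and 0.015 m and y of milk_jug in the frame of black_tray between -0.08 and -0.05 m and z of milk_jug in the frame of black_tray between 0.001 and 0.007 m and x of salt_shaker in the frame of red_tray between -0.015 and 0.015 m and y of salt_shaker in the frame of red_tray between 0.05 and 0.08 m and z of salt_shaker in the frame of red_tray between 0.001 and 0.007 m and x of pepper_shaker in the frame of red_tray between -0.015 and 0.015 m and y of pepper_shaker in the frame of red_tray between -0.08 and -0.05 m and z of pepper_shaker in the frame of red_tray between 0.001 and 0.007 m and horizontal distance between blue_cup and coaster below 0.012 m and z of blue_cup in the frame of coaster between 0.009 and 0.015 m and distance of each of white_cup, yellow_ramekin from where it was at the start of the episode below 0.03 m); the robot touches nothing.
It fails at once if a thing for the trays was dropped or knocked (faster than 0.6 m/s out of the fingers, a fall of about 2 cm) ((linear speed of coaster above 0.6 m/s and contact force between coaster and the fingers below 0.01 N) or (linear speed of blue_cup above 0.6 m/s and contact force between blue_cup and the fingers below 0.01 N) or (linear speed of milk_jug above 0.6 m/s and contact force between milk_jug and the fingers below 0.01 N) or (linear speed of salt_shaker above 0.6 m/s and contact force between salt_shaker and the fingers below 0.01 N) or (linear speed of pepper_shaker above 0.6 m/s and contact force between pepper_shaker and the fingers below 0.01 N)).
It fails at once if white cup was disturbed (moved more than 30 mm) (distance of white_cup from where it was at the start of the episode above 0.03 m).
It fails at once if yellow ramekin was disturbed (moved more than 30 mm) (distance of yellow_ramekin from where it was at the start of the episode above 0.03 m).
It also fails if it takes over 125 s, if anything falls off the work surface, if the arm or the gripper's body presses on something with over 40 N, if the wrist force passes 120 N, or if a joint passes its speed limit or range.

## Working session

There is one attempt and no reset: what is moved stays moved. The work goes in short steps, Python scripts to look and compute and a tool call to move; the robot and the scene stay as the last step left them, time stands still between calls to the robot, and variables do not carry over. Pictures are saved under pics/ and viewed, about 12 in all and at most 16, crops included, and the job is handed in when it is done.

Besides the shell and the picture viewer there is one more tool, called after "Request:" as a command line: name --pt "numbers of a row" for each row, then --argument value for the rest. carry_out: Moves the arm, as the interface text tells. Its arguments: {"type":"object","properties":{"steps":{"type":"array","items":{"type":"array","items":{"type":"number"}}},"grip_force":{"type":"number"}},"required":["steps"]}

```bash
mkdir -p pics; cat > h.py <<'E'
import numpy as np, cv2
from workcell import env
def shot(cam,name):
    c=env.read_camera(cam); cv2.imwrite(f'pics/{name}.png',c['color'][:,:,::-1]); np.savez(f'pics/{name}.npz',**{k:np.array(v) for k,v in c.items()}); return c
def load(name): return dict(np.load(f'pics/{name}.npz'))
def ray(c,u,v,z):
    d=c['R'].T@np.linalg.solve(c['K'],[u,v,1]); o=-c['R'].T@c['t']; return o+d*(z-o[2])/d[2]
def proj(c,X):
    p=c['K']@(c['R']@np.array(X)+c['t']); return p[:2]/p[2]
E
python3 - <<'E'
from h import *
a=shot('top','top0'); b=shot('scene','scene0')
for c in(a,b): print((-c['R'].T@c['t']).round(3),c['R'].round(2).tolist(),c['K'][0,0])
s=env.get_state(); print(s['tcp_pos'],s['orientation'],s['finger_gap'],s['clock'])
E
```

```text
[ 0.394 -0.003  1.084] [[0.03, -1.0, 0.01], [-1.0, -0.03, -0.07], [0.07, -0.0, -1.0]] 459.5273899124009
[ 0.909 -0.066  0.735] [[0.13, 0.99, 0.01], [0.84, -0.11, -0.53], [-0.52, 0.08, -0.85]] 383.60950534434886
[ 0.15706584 -0.55268528  0.24948249] [-5.82135203e-04  7.97893603e-01 -6.02797730e-01 -5.96008041e-04] 0.085393939703039 0.1
```

View pics/top0.png

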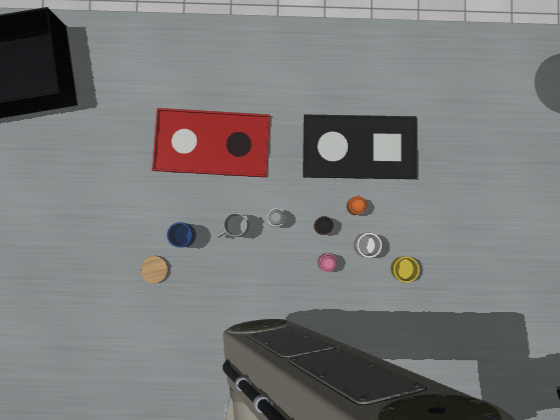

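View pics/scene0.png

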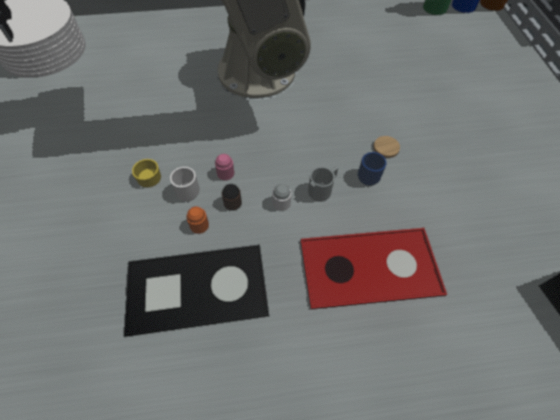

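```bash
python3 - <<'E'
from h import *
im=cv2.imread('pics/top0.png')[195:290,135:425]
cv2.imwrite('pics/crop0.png',cv2.resize(im,None,fx=2.75,fy=2.75,interpolation=cv2.INTER_CUBIC))
im=cv2.imread('pics/scene0.png')[130:240,125:410]
cv2.imwrite('pics/crop1.png',cv2.resize(im,None,fx=2.8,fy=2.8,interpolation=cv2.INTER_CUBIC))
c=load('top0');g=c['color'].astype(int)
def cen(m,box,z):
    u0,u1,v0,v1=box; mm=np.zeros(m.shape,np.uint8); mm[v0:v1,u0:u1]=m[v0:v1,u0:u1]
    n,l,st,ce=cv2.connectedComponentsWithStats(mm); i=1+np.argmax(st[1:,4]); p=ray(c,*ce[i],z); print(ce[i].round(1),st[i],p.round(4)); return p
white=g.min(2)>140; 
w1=cen(white,(165,205,120,160),.004); d1=cen(g.max(2)<80,(220,258,125,163),.004)
w2=cen(white,(310,355,125,165),.004); s2=cen(white,(365,410,125,165),.004)
for a,b in((w1,d1),(w2,s2)): d=a-b; print('dist',np.linalg.norm(d),'yaw',np.arctan2(-d[0],d[1]))
for n,(u,v),z in [('coaster',(154,269),.012),('blue',(181,235),.062),('jug',(236,225),.062),('salt',(277,217),.05),('pep',(324,226),.05),('white',(369,245),.062),('ram',(406,269),.036),('orange',(357,205),.05),('pink',(328,262),.05)]:
    p=ray(c,u,v,z); print(n,p.round(3),np.hypot(*p[:2]).round(3), g[v,u])
E
```

```text
[183.9 140.7] [172 129  25  24 475] [0.6316 0.234  0.004 ]
[238.6 143.9] [227 132  24  25 469] [0.6277 0.1037 0.004 ]
[332.4 146. ] [318 132  30  29 687] [ 0.6294 -0.1199  0.004 ]
[387. 147.] [374 134  27  27 729] [ 0.6308 -0.25    0.004 ]
dist 0.13034513732169833 yaw -0.02952354305133055
dist 0.1301153023955934 yaw 0.010735400392770775
coaster [0.327 0.288 0.012] 0.436 [173 144 107]
blue [0.407 0.218 0.062] 0.462 [40 52 76]
jug [0.432 0.097 0.062] 0.443 [91 94 94]
salt [0.454 0.007 0.05 ] 0.454 [145 150 150]
pep [ 0.436 -0.1    0.05 ] 0.448 [43 44 45]
white [ 0.397 -0.199  0.062] 0.444 [204 202 201]
ram [ 0.345 -0.289  0.036] 0.45 [184 165  64]
orange [ 0.486 -0.173  0.05 ] 0.516 [197 108  56]
pink [ 0.356 -0.11   0.05 ] 0.373 [196 119 148]
```

View pics/crop0.png

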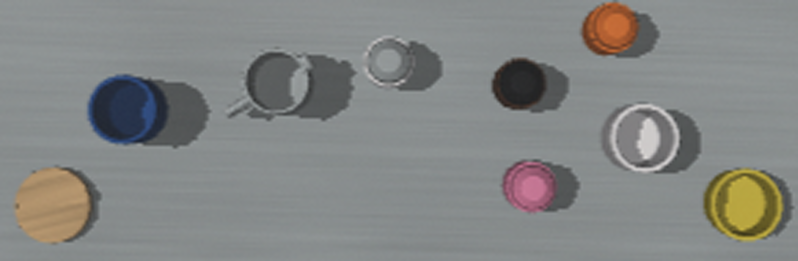

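View pics/crop1.png

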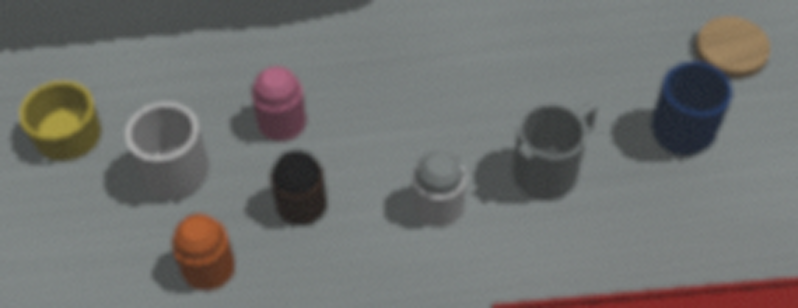

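Request:
carry_out --pt "1 0 0 0 0 0 -0.179" --pt "1 0 0 0 0 0 -0.179" --pt "1 0 0 0 0 0 -0.179" --pt "1 0 0 0 0 0 -0.179" --pt "1 0 0 0 0 0 -0.179" --pt "1 0 0 0 0 0 -0.179" --pt "1 0 0 0 0 0 -0.179" --pt "1 0 0 0 0 0 -0.179" --pt "1 0 0 0 0 0 -0.179" --pt "1 0 0 0 0 0 -0.179" --pt "1 0 0 0 0 0 -0.179" --pt "1 0 0 0 0 0 -0.179" --pt "1 0 0 0 0 0 -0.179" --pt "1 0 0 0 0 0 -0.179" --pt "1 0 0 0 0 0 -0.179" --pt "1 0 0 0 0 0 -0.179" --grip_force 40

```text
clock: 2.1
tcp_pos: [0.1571, -0.5528, 0.2498]
orientation: [-0.0, 0.705, 0.709, 0.0]
wrist_force: [-0.4, 0.4, 0.1]
finger_gap: 0.0854
```

```bash
cat >> h.py <<'E'
from scipy.spatial.transform import Rotation as Ro
def fit(c,mask,h,r,x0):
    """xy of upright cylinder whose projected silhouette best matches mask (IoU)"""
    from scipy.optimize import minimize
    a=np.linspace(0,2*np.pi,48)
    def f(p):
        pts=np.array([proj(c,[p[0]+r*np.cos(t),p[1]+r*np.sin(t),z]) for z in (0,h) for t in a])
        m=np.zeros(mask.shape,np.uint8); cv2.fillConvexPoly(m,cv2.convexHull((pts*16).round().astype(np.int32)),1,shift=4)
        m=m>0; return -(m&mask).sum()/(m|mask).sum()
    return min((minimize(f,x0+np.array(d),method='Nelder-Mead',options=dict(initial_simplex=x0+np.array(d)+np.array([[0,0],[.006,0],[0,.006]]))) for d in ((0,0),(.003,.003),(-.003,-.003))),key=lambda s:s.fun)
def st():
    s=env.get_state(); R=Ro.from_quat(np.roll(s['orientation'],-1)).as_matrix()
    print('t',round(s['clock'],2),'tcp',np.round(s['tcp_pos'],4),'yaw',np.round(np.arctan2(R[1,0],R[0,0]),4),'zax',R[:,2].round(3),'gap',round(s['finger_gap'],4),'F',np.round(s['wrist_force'],1),'j',np.round(s['joint_pos'],2)); return s,R
def go(*targets,yaw=None):
    """tool-frame shift for each successive world target (at fixed present orientation), and yaw turn"""
    s,R=st(); p=np.array(s['tcp_pos'])
    for t in targets: print(t,'->',(R.T@(np.array(t)-p)).round(4)); p=np.array(t)
E
python3 - <<'E'
from h import *
c=load('top0')
P=dict(blue=(179.7,233.9,.062),jug=(236.5,224.5,.062),salt=(276.1,217.2,.044),pep=(323.7,224.8,.044),coaster=(154.3,269.5,.012))
for n,(u,v,z) in P.items(): print(n,ray(c,u,v,z).round(4))
print('handle',ray(c,217.9,236.8,.03))
# cross-check in scene camera: rim/top centres from crop1
b=load('scene0')
for n,(u,v,z) in dict(blue=(695,90,.062),jug=(552,133,.062),salt=(441,170,.05),pep=(298,174,.05),coaster=(734,45,.012)).items(): print('scene',n,ray(b,125+u/2.8,130+v/2.8,z).round(4))
g=b['color'].astype(int)
for n,u,v,z in (('w1',402,264,.004),('d1',339,269,.004),('w2',230,284,.004),('s2',163,292,.004)): print(n,ray(b,u,v,z).round(4))
go((.435,-.101,.2))
E
```

```text
blue [0.409  0.2212 0.062 ]
jug [0.4335 0.0961 0.062 ]
salt [0.4533 0.0087 0.044 ]
pep [ 0.4392 -0.0996  0.044 ]
coaster [0.3259 0.2871 0.012 ]
handle [0.40537756 0.14065847 0.03      ]
scene blue [0.4114 0.2195 0.062 ]
scene jug [0.4384 0.0986 0.062 ]
scene salt [0.4536 0.0101 0.05  ]
scene pep [ 0.4433 -0.0991  0.05  ]
scene coaster [0.3302 0.2879 0.012 ]
w1 [0.6338 0.2335 0.004 ]
d1 [0.6278 0.1027 0.004 ]
w2 [ 0.631  -0.1193  0.004 ]
s2 [ 0.6303 -0.2507  0.004 ]
t 2.1 tcp [ 0.1571 -0.5528  0.2498] yaw 1.5759 zax [-0.     0.001 -1.   ] gap 0.0854 F [-0.4  0.4  0.1] j [-1.43  0.31  0.05  1.3   0.   -1.44]
(0.435, -0.101, 0.2) -> [0.4504 0.2802 0.0502]
```

Request:
carry_out --pt "1 0.0378 0.0237 0 0 0 0" --pt "1 0.0378 0.0237 0 0 0 0" --pt "1 0.0378 0.0237 0 0 0 0" --pt "1 0.0378 0.0237 0 0 0 0" --pt "1 0.0378 0.0237 0 0 0 0" --pt "1 0.0378 0.0237 0 0 0 0" --pt "1 0.0378 0.0237 0 0 0 0" --pt "1 0.0378 0.0237 0 0 0 0" --pt "1 0.0378 0.0237 0 0 0 0" --pt "1 0.0378 0.0237 0 0 0 0" --pt "1 0.0378 0.0237 0 0 0 0" --pt "1 0.0378 0.0237 0 0 0 0" --pt "1 0 0 0.03 0 0 0" --pt "1 0 0 0.03 0 0 0" --pt "1 0 0 0.03 0 0 0" --pt "0.6 0 0 0.03 0 0 0" --pt "0.6 0 0 0 0 0 0"

```text
clock: 4.22
tcp_pos: [0.4397, -0.0989, 0.1282]
orientation: [-0.003, 0.707, 0.707, -0.001]
wrist_force: [0.2, -0.4, 0.5]
finger_gap: 0.0685
```

```bash
python3 - <<'E'
from h import *
go((.441,-.0995,.028)); c=shot('wrist','w1'); print((-c['R'].T@c['t']).round(3)); print('expected pepper top px',proj(c,[.441,-.0995,.06]))
E
```

```text
t 4.22 tcp [ 0.4397 -0.0989  0.1282] yaw 1.57 zax [-0.005  0.002 -1.   ] gap 0.0685 F [ 0.2 -0.4  0.5] j [-0.4   0.16 -0.47  0.95 -0.   -0.4 ]
(0.441, -0.0995, 0.028) -> [-0.0009  0.0018  0.1002]
[ 0.372 -0.099  0.252]
expected pepper top px [279.41438668 231.83954219]
```

View pics/w1.png

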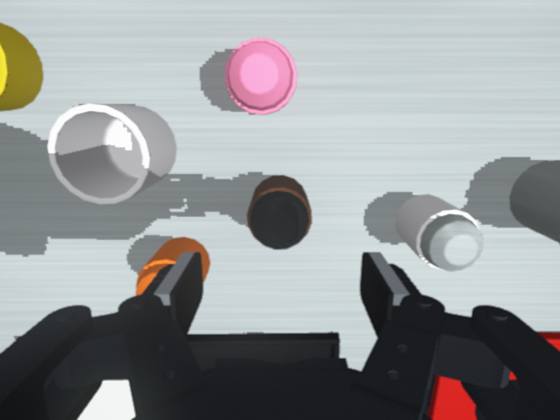

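```bash
python3 - <<'E'
from h import *
c=load('w1'); print(c['K'][0,0])
print('cap as seen at .055..',ray(c,279,220,.052).round(4),'red edge ring top half at .044', ray(c,279,214,.044).round(4))
g=c['color'].astype(int); m=(g.max(2)<75); m[:160]=0;m[255:]=0;m[:,:235]=0;m[:,325:]=0
m=cv2.morphologyEx(m.astype(np.uint8),cv2.MORPH_OPEN,np.ones((9,9)))>0
n,l,s,ce=cv2.connectedComponentsWithStats(m.astype(np.uint8)); i=1+np.argmax(s[1:,4]); print(s[i])
r=fit(c,l==i,.044,.021,np.array([.438,-.0995])); print(r.x,r.fun)
r=fit(c,l==i,.055,.021,np.array([.438,-.0995])); print(r.x,r.fun)
st()
E
```

```text
344.1526314660008
cap as seen at .055.. [ 0.4362 -0.0998  0.052 ] red edge ring top half at .044 [ 0.4348 -0.0998  0.044 ]
[ 249  192   59   56 2706]
[ 0.43875548 -0.09963797] -0.6766691672918229
[ 0.43245498 -0.0992013 ] -0.5968239964711072
t 4.28 tcp [ 0.4409 -0.0994  0.1297] yaw 1.57 zax [-0.003  0.001 -1.   ] gap 0.0684 F [-1.1  0.3  0.6] j [-0.4   0.16 -0.47  0.95 -0.   -0.4 ]
```

Request:
carry_out --pt "0.6 0 -0.0035 0.02 0 0 0" --pt "0.6 0 0 0.025 0 0 0" --pt "0.6 0 0 0.025 0 0 0" --pt "0.6 0 0 0.02 0 0 0" --pt "0.6 0 0 0.012 0 0 0" --pt "0.6 0 0 0 0 0 0" --pt "-1 0 0 0 0 0 0" --pt "-1 0 0 0 0 0 0" --pt "-1 0 0 0 0 0 0" --pt "-1 0 0 0 0 0 0" --pt "-1 0 0 0 0 0 0" --pt "-1 0 0 0 0 0 0"

```text
clock: 5.78
tcp_pos: [0.4392, -0.1001, 0.0294]
orientation: [0.001, 0.707, 0.707, 0.0]
wrist_force: [-0.4, 0.6, 6.0]
finger_gap: 0.0409
```

```bash
python3 - <<'E'
from h import *
go((.4375,-.0995,.15),(.629,.1033,.15))
E
```

```text
t 5.78 tcp [ 0.4392 -0.1001  0.0294] yaw 1.5701 zax [ 0.002 -0.001 -1.   ] gap 0.0409 F [-0.4  0.6  6. ] j [-0.4   0.27 -0.61  0.68  0.   -0.4 ]
(0.4375, -0.0995, 0.15) -> [ 0.0005 -0.0015 -0.1206]
(0.629, 0.1033, 0.15) -> [2.029e-01 1.914e-01 2.000e-04]
```

Request:
carry_out --pt "-1 0 0 -0.02 0 0 0" --pt "-1 0 0 -0.035 0 0 0" --pt "-1 0 0 -0.035 0 0 0" --pt "-1 0 0 -0.03 0 0 0" --pt "-1 0.0254 0.0238 0 0 0 0" --pt "-1 0.0254 0.0238 0 0 0 0" --pt "-1 0.0254 0.0238 0 0 0 0" --pt "-1 0.0254 0.0238 0 0 0 0" --pt "-1 0.0254 0.0238 0 0 0 0" --pt "-1 0.0254 0.0238 0 0 0 0" --pt "-1 0.0254 0.0238 0 0 0 0" --pt "-1 0.0254 0.0238 0 0 0 0" --pt "-1 0 0 0.03 0 0 0" --pt "-1 0 0 0.03 0 0 0" --pt "-1 0 0 0.02 0 0 0" --pt "-1 0 0 0.01 0 0 0" --pt "-1 0 0 0 0 0 0" --pt "-1 0 0 0 0 0 0"

```text
clock: 8.02
tcp_pos: [0.6297, 0.1033, 0.0594]
orientation: [0.001, 0.707, 0.707, 0.001]
wrist_force: [0.2, -0.2, -1.0]
finger_gap: 0.0406
```

```bash
python3 - <<'E'
from h import *
go((.629,.1033,.0335))
E
```

```text
t 8.03 tcp [0.6297 0.1033 0.0594] yaw 1.5699 zax [ 0.002 -0.    -1.   ] gap 0.0406 F [ 0.2 -0.2 -1. ] j [ 0.04  0.54 -0.08  0.94 -0.    0.04]
(0.629, 0.1033, 0.0335) -> [ 0.     -0.0008  0.0259]
```

Request:
carry_out --pt "-1 0 0 0.012 0 0 0" --pt "-1 0 0 0.009 0 0 0" --pt "-1 0 0 0.0045 0 0 0" --pt "-1 0 0 0 0 0 0" --pt "-1 0 0 0 0 0 0" --pt "0.6 0 0 0 0 0 0" --pt "0.6 0 0 0 0 0 0" --pt "0.6 0 0 0 0 0 0" --pt "0.6 0 0 -0.02 0 0 0" --pt "0.6 0 0 -0.04 0 0 0" --pt "0.6 0 0 -0.04 0 0 0" --pt "0.6 -0.0134 -0.0251 0 0 0 0" --pt "0.6 -0.0134 -0.0251 0 0 0 0" --pt "0.6 -0.0134 -0.0251 0 0 0 0" --pt "0.6 -0.0134 -0.0251 0 0 0 0" --pt "0.6 -0.0134 -0.0251 0 0 0 0" --pt "0.6 -0.0134 -0.0251 0 0 0 0" --pt "0.6 -0.0134 -0.0251 0 0 0 0" --pt "0.6 0 0 0 0 0 0" --pt "0.6 0 0 0 0 0 0"

```text
clock: 10.52
tcp_pos: [0.4543, 0.0096, 0.1331]
orientation: [0.001, 0.707, 0.707, 0.001]
wrist_force: [0.7, -0.0, 0.1]
finger_gap: 0.0685
```

```bash
python3 - <<'E'
from h import *
a=shot('top','top1'); w=shot('wrist','w2')
go((.4535,.0095,.028)); print(proj(w,[.4535,.0095,.044]))
cv2.imwrite('pics/c2.png',np.hstack([cv2.resize(a['color'][100:240,150:300],(420,392),interpolation=2),cv2.resize(w['color'],(380,392))[:,:,:]])[:,:,::-1])
E
```

```text
t 10.62 tcp [0.4544 0.0098 0.133 ] yaw 1.5705 zax [ 0.001 -0.    -1.   ] gap 0.0685 F [-0.  -0.2  0.1] j [-0.16  0.16 -0.46  0.95  0.   -0.16]
(0.4535, 0.0095, 0.028) -> [-0.0003 -0.001   0.105 ]
[280.46009619 216.82496439]
```

View pics/c2.png

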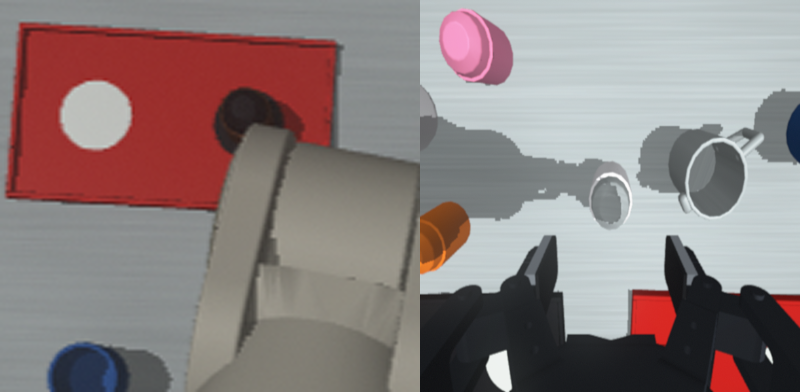

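Request:
carry_out --pt "0.6 0 -0.002 0.025 0 0 0" --pt "0.6 0 0 0.03 0 0 0" --pt "0.6 0 0 0.03 0 0 0" --pt "0.6 0 0 0.014 0 0 0" --pt "0.6 0 0 0.006 0 0 0" --pt "0.6 0 0 0 0 0 0" --pt "-1 0 0 0 0 0 0" --pt "-1 0 0 0 0 0 0" --pt "-1 0 0 0 0 0 0" --pt "-1 0 0 0 0 0 0" --pt "-1 0 0 0 0 0 0" --pt "-1 0 0 -0.002 0 0 0" --pt "-1 0 0 -0.02 0 0 0" --pt "-1 0 0 -0.035 0 0 0" --pt "-1 0 0 -0.035 0 0 0" --pt "-1 0 0 -0.035 0 0 0" --pt "-1 0 0 0 0 0 0"

```text
clock: 12.75
tcp_pos: [0.453, 0.0094, 0.1573]
orientation: [0.002, 0.707, 0.707, 0.002]
wrist_force: [0.8, 0.1, -2.2]
finger_gap: 0.0411
```

```bash
python3 - <<'E'
from h import *
go((.633,.234,.15),(.633,.234,.036))
E
```

```text
t 12.75 tcp [0.453  0.0094 0.1573] yaw 1.57 zax [ 0.005 -0.001 -1.   ] gap 0.0411 F [ 0.8  0.1 -2.2] j [-0.16  0.13 -0.43  1.01 -0.   -0.16]
(0.633, 0.234, 0.15) -> [0.2248 0.1798 0.008 ]
(0.633, 0.234, 0.036) -> [ 1.00e-04 -6.00e-04  1.14e-01]
```

Request:
carry_out --pt "-1 0.0281 0.0225 0 0 0 0" --pt "-1 0.0281 0.0225 0 0 0 0" --pt "-1 0.0281 0.0225 0 0 0 0" --pt "-1 0.0281 0.0225 0 0 0 0" --pt "-1 0.0281 0.0225 0 0 0 0" --pt "-1 0.0281 0.0225 0 0 0 0" --pt "-1 0.0281 0.0225 0 0 0 0" --pt "-1 0.0281 0.0225 0 0 0 0" --pt "-1 0 0 0.03 0 0 0" --pt "-1 0 0 0.03 0 0 0" --pt "-1 0 0 0.03 0 0 0" --pt "-1 0 0 0.02 0 0 0" --pt "-1 0 0 0.01 0 0 0" --pt "-1 0 0 0 0 0 0" --pt "-1 0 0 0 0 0 0"

```text
clock: 14.62
tcp_pos: [0.6313, 0.2342, 0.0344]
orientation: [-0.0, 0.707, 0.707, -0.0]
wrist_force: [0.2, 0.5, -2.0]
finger_gap: 0.041
```

```bash
python3 - <<'E'
from h import *
go((.633,.234,.0325),(.633,.234,.14),(.4355,.0975,.14))
E
```

```text
t 14.62 tcp [0.6313 0.2342 0.0344] yaw 1.57 zax [-0. -0. -1.] gap 0.041 F [ 0.2  0.5 -2. ] j [ 0.24  0.63 -0.    0.94 -0.    0.24]
(0.633, 0.234, 0.0325) -> [-0.0002  0.0017  0.0019]
(0.633, 0.234, 0.14) -> [-0.     -0.     -0.1075]
(0.4355, 0.0975, 0.14) -> [-1.367e-01 -1.974e-01  1.000e-04]
```

Request:
carry_out --pt "-1 0 0.001 0.002 0 0 0" --pt "-1 0 0 0 0 0 0" --pt "0.6 0 0 0 0 0 0" --pt "0.6 0 0 0 0 0 0" --pt "0.6 0 0 0 0 0 0" --pt "0.6 0 0 -0.02 0 0 0" --pt "0.6 0 0 -0.04 0 0 0" --pt "1 0 0 -0.05 0 0 0" --pt "1 -0.0228 -0.0328 0 0 0 0" --pt "1 -0.0228 -0.0328 0 0 0 0" --pt "1 -0.0228 -0.0328 0 0 0 0" --pt "1 -0.0228 -0.0328 0 0 0 0" --pt "1 -0.0228 -0.0328 0 0 0 0" --pt "1 -0.0228 -0.0328 0 0 0 0" --pt "1 0 0 0 0 0 0.164" --pt "1 0 0 0 0 0 0.164" --pt "1 0 0 0 0 0 0.164" --pt "1 0 0 0 0 0 0.164" --pt "1 0 0 0 0 0 0.164" --pt "1 0 0 0 0 0 0.164"

```text
clock: 17.12
tcp_pos: [0.4355, 0.0976, 0.143]
orientation: [0.0, 0.958, 0.286, 0.0]
wrist_force: [0.1, 0.2, -0.1]
finger_gap: 0.0856
```

Request:
carry_out --pt "1 0 0 0 0 0 0"

```text
clock: 17.25
tcp_pos: [0.4355, 0.0976, 0.1429]
orientation: [0.0, 0.957, 0.29, 0.0]
wrist_force: [0.2, -0.0, -0.1]
finger_gap: 0.0852
```

```bash
python3 - <<'E'
from h import *
w=shot('wrist','w3')
go((.4355,.0975,.032)); print(proj(w,[.4355,.0975,.062]),proj(w,[.405,.1407,.03]))
E
```

```text
t 17.3 tcp [0.4355 0.0976 0.1429] yaw 0.5891 zax [ 0. -0. -1.] gap 0.0854 F [-0.5  0.7  0.2] j [ 0.04  0.13 -0.46  0.98 -0.    1.02]
(0.4355, 0.0975, 0.032) -> [-1.000e-04  1.000e-04  1.109e-01]
[281.85275926 222.15764808] [279.6499037  132.62285354]
```

View pics/w3.png

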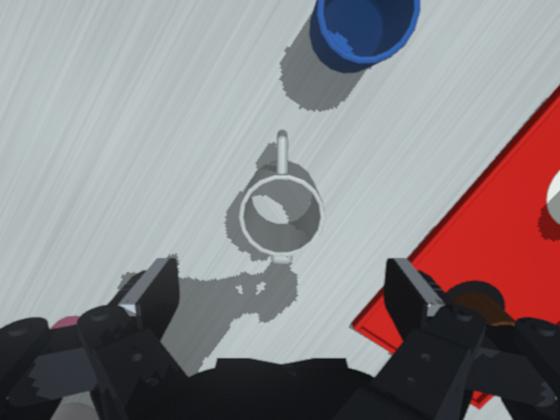

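Request:
carry_out --pt "1 0 -0.002 0.03 0 0 0" --pt "1 0 0 0.03 0 0 0" --pt "1 0 0 0.03 0 0 0" --pt "1 0 0 0.015 0 0 0" --pt "1 0 0 0.006 0 0 0" --pt "1 0 0 0 0 0 0" --pt "-1 0 0 0 0 0 0" --pt "-1 0 0 0 0 0 0" --pt "-1 0 0 0 0 0 0" --pt "-1 0 0 0 0 0 0" --pt "-1 0 0 0 0 0 0" --pt "-1 0 0 0 0 0 0"

```text
clock: 18.8
tcp_pos: [0.4351, 0.0993, 0.0326]
orientation: [0.0, 0.957, 0.289, 0.001]
wrist_force: [-0.0, -0.9, 6.6]
finger_gap: 0.0522
```

```bash
python3 - <<'E'
from h import *
go((.434,.097,.16),(.6315,-.25,.16))
E
```

```text
t 18.8 tcp [0.4351 0.0993 0.0326] yaw 0.5862 zax [ 0.002 -0.    -1.   ] gap 0.0522 F [-0.  -0.9  6.6] j [ 0.04  0.26 -0.62  0.69 -0.    1.03]
(0.434, 0.097, 0.16) -> [-0.002   0.0014 -0.1274]
(0.6315, -0.25, 0.16) -> [-0.0274  0.3983  0.0004]
```

Request:
carry_out --pt "-1 0 0 -0.008 0 0 0" --pt "-1 0 0 -0.03 0 0 0" --pt "-1 0 0 -0.04 0 0 0" --pt "-1 0 0 -0.04 0 0 0" --pt "-1 0 0 -0.01 0 0 0" --pt "-1 -0.0029 0.04 0 0 0 0" --pt "-1 -0.0029 0.04 0 0 0 0" --pt "-1 -0.0029 0.04 0 0 0 0" --pt "-1 -0.0029 0.04 0 0 0 0" --pt "-1 -0.0029 0.04 0 0 0 0" --pt "-1 -0.0029 0.04 0 0 0 0" --pt "-1 -0.0029 0.04 0 0 0 0" --pt "-1 -0.0029 0.04 0 0 0 0" --pt "-1 -0.0029 0.04 0 0 0 0" --pt "-1 -0.0029 0.04 0 0 0 0" --pt "-1 0 0 0 0 0 0" --pt "-1 0 0 0 0 0 0"

```text
clock: 20.92
tcp_pos: [0.6304, -0.2494, 0.1582]
orientation: [-0.001, 0.957, 0.289, -0.001]
wrist_force: [-0.4, -0.6, -1.9]
finger_gap: 0.0522
```

```bash
python3 - <<'E'
from h import *
go((.6315,-.25,.06),(.6315,-.25,.037))
E
```

```text
t 20.93 tcp [ 0.6304 -0.2494  0.1582] yaw 0.5858 zax [-0.003  0.002 -1.   ] gap 0.0522 F [-0.4 -0.6 -1.9] j [-0.5   0.55  0.19  1.21  0.    0.49]
(0.6315, -0.25, 0.06) -> [0.0007 0.0014 0.0982]
(0.6315, -0.25, 0.037) -> [0.     0.0001 0.023 ]
```

Request:
carry_out --pt "-1 0.0005 0.001 0.03 0 0 0" --pt "-1 0 0 0.035 0 0 0" --pt "-1 0 0 0.03 0 0 0" --pt "-1 0 0 0.015 0 0 0" --pt "-1 0 0 0.008 0 0 0" --pt "-1 0 0 0 0 0 0" --pt "-1 0 0 0 0 0 0"

```text
clock: 21.8
tcp_pos: [0.6332, -0.2509, 0.0432]
orientation: [0.001, 0.957, 0.289, 0.001]
wrist_force: [-0.3, 0.9, -0.1]
finger_gap: 0.0524
```

```bash
python3 - <<'E'
from h import *
go((.6315,-.25,.037),(.6315,-.25,.16))
E
```

```text
t 21.8 tcp [ 0.6332 -0.2509  0.0432] yaw 0.5861 zax [ 0.002 -0.001 -1.   ] gap 0.0524 F [-0.3  0.9 -0.1] j [-0.5   0.63  0.03  0.97 -0.    0.49]
(0.6315, -0.25, 0.037) -> [-0.0009 -0.0017  0.0062]
(0.6315, -0.25, 0.16) -> [ 1.00e-04  2.00e-04 -1.23e-01]
```

Request:
carry_out --pt "-1 0 -0.001 0.004 0 0 0" --pt "-1 0 0 0.002 0 0 0" --pt "-1 0 0 0 0 0 0" --pt "-1 0 0 0 0 0 0" --pt "0.8 0 0 0 0 0 0" --pt "0.8 0 0 0 0 0 0" --pt "0.8 0 0 0 0 0 0" --pt "0.8 0 0 -0.015 0 0 0" --pt "0.8 0 0 -0.04 0 0 0" --pt "0.8 0 0 -0.05 0 0 0" --pt "1 0 0 0 0 0 -0.164" --pt "1 0 0 0 0 0 -0.164" --pt "1 0 0 0 0 0 -0.164" --pt "1 0 0 0 0 0 -0.164" --pt "1 0 0 0 0 0 -0.164" --pt "1 0 0 0 0 0 -0.164" --pt "1 0 0 0 0 0 0"

```text
clock: 23.92
tcp_pos: [0.6321, -0.2499, 0.1419]
orientation: [0.001, 0.708, 0.706, 0.0]
wrist_force: [0.1, 0.0, 0.5]
finger_gap: 0.0854
```

Request:
carry_out --pt "1 0.0336 -0.019 0 0 0 0" --pt "1 0.0336 -0.019 0 0 0 0" --pt "1 0.0336 -0.019 0 0 0 0" --pt "1 0.0336 -0.019 0 0 0 0" --pt "1 0.0336 -0.019 0 0 0 0" --pt "1 0.0336 -0.019 0 0 0 0" --pt "1 0.0336 -0.019 0 0 0 0" --pt "1 0.0336 -0.019 0 0 0 0" --pt "1 0.0336 -0.019 0 0 0 0" --pt "1 0.0336 -0.019 0 0 0 0" --pt "1 0.0336 -0.019 0 0 0 0" --pt "1 0.0336 -0.019 0 0 0 0" --pt "1 0.0336 -0.019 0 0 0 0" --pt "1 0.0336 -0.019 0 0 0 0" --pt "1 0.0336 -0.019 0 0 0 0" --pt "1 0.0336 -0.019 0 0 0 0" --pt "1 0 0 0 0 0 0" --pt "1 0 0 0 0 0 0"

```text
clock: 26.18
tcp_pos: [0.3285, 0.288, 0.1411]
orientation: [0.0, 0.708, 0.706, 0.0]
wrist_force: [0.4, 0.6, 0.7]
finger_gap: 0.0852
```

```bash
python3 - <<'E'
from h import *
w=shot('wrist','w4'); a=shot('top','top2')
go((.328,.2875,.05)); print(proj(w,[.328,.2875,.012]))
g=w['color'].astype(int); m=((g[:,:,0]-g[:,:,2])>40)&(g[:,:,1]>90); n,l,s,ce=cv2.connectedComponentsWithStats(m.astype(np.uint8))
i=1+np.argmax(s[1:,4]); print(s[i],ce[i],ray(w,*ce[i],.010).round(4))
cv2.imwrite('pics/c4.png',np.hstack([cv2.resize(a['color'][100:240,150:440],(500,392),interpolation=2),cv2.resize(w['color'],(300,392))])[:,:,::-1])
E
```

```text
t 26.27 tcp [0.3288 0.2875 0.141 ] yaw 1.5678 zax [ 0. -0. -1.] gap 0.0858 F [ 1.1 -0.8  0.6] j [ 0.53  0.12 -0.48  0.97 -0.    0.54]
(0.328, 0.2875, 0.05) -> [ 0.     -0.0008  0.091 ]
[280.18292733 201.45048944]
[ 242  156   83   82 5273] [282.9857766  196.54617865] [0.3247 0.2896 0.01  ]
```

View pics/c4.png

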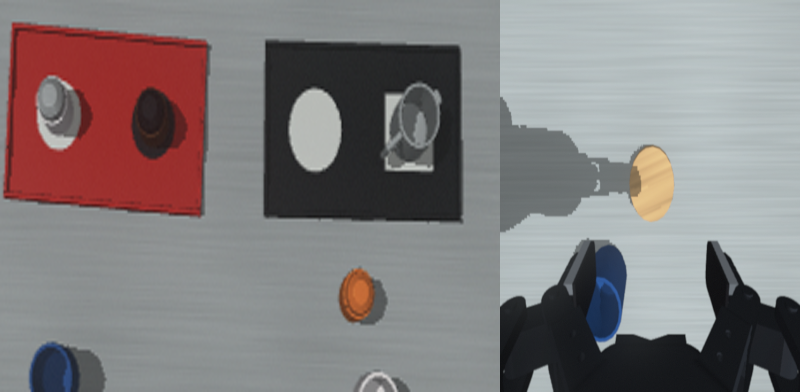

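Request:
carry_out --pt "0.75 0.0005 -0.0022 0.03 0 0 0" --pt "0.75 0 0 0.03 0 0 0" --pt "0.75 0 0 0.03 0 0 0" --pt "0.75 0 0 0.017 0 0 0" --pt "0.75 0 0 0.006 0 0 0" --pt "0.75 0 0 0 0 0 0" --pt "0.75 0 0 0 0 0 0"

```text
clock: 27.15
tcp_pos: [0.3269, 0.2887, 0.0285]
orientation: [0.0, 0.708, 0.707, 0.001]
wrist_force: [-0.6, -0.2, 0.1]
finger_gap: 0.0747
```

```bash
python3 - <<'E'
from h import *
w=shot('wrist','w5'); go((.3265,.288,.022)); cv2.imwrite('pics/c5.png',w['color'][150:420,:,::-1])
E
```

```text
t 27.2 tcp [0.3268 0.2889 0.0285] yaw 1.5696 zax [ 0.001  0.001 -1.   ] gap 0.075 F [-0.7 -0.7  0.4] j [ 0.54  0.25 -0.65  0.67 -0.    0.54]
(0.3265, 0.288, 0.022) -> [-0.0009 -0.0003  0.0065]
```

View pics/c5.png

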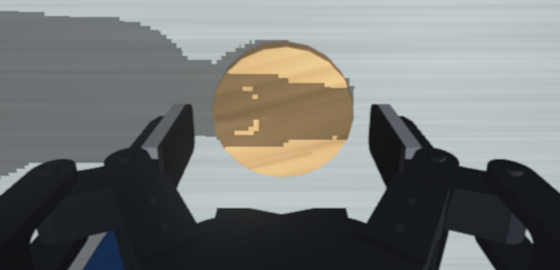

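Request:
carry_out --pt "0.75 0 0 0.004 0 0 0" --pt "0.75 0 0 0.003 0 0 0" --pt "0.75 0 0 0 0 0 0" --pt "0.75 0 0 0 0 0 0"

```text
clock: 27.7
tcp_pos: [0.326, 0.2886, 0.0207]
orientation: [0.0, 0.707, 0.707, -0.0]
wrist_force: [-1.1, 0.1, 1.0]
finger_gap: 0.0749
```

Request:
carry_out --pt "-1 0 0 0 0 0 0" --pt "-1 0 0 0 0 0 0" --pt "-1 0 0 0 0 0 0" --pt "-1 0 0 0 0 0 0" --grip_force 30

```text
clock: 28.2
tcp_pos: [0.3261, 0.2886, 0.0212]
orientation: [0.0, 0.707, 0.707, 0.0]
wrist_force: [-0.5, -0.1, 4.4]
finger_gap: 0.0614
```

Request:
carry_out --pt "-1 0 0 -0.01 0 0 0" --pt "-1 0 0 -0.03 0 0 0" --pt "-1 0 0 -0.04 0 0 0" --pt "-1 0 0 -0.04 0 0 0" --pt "-1 -0.0292 0.0217 0 0 0 0" --pt "-1 -0.0292 0.0217 0 0 0 0" --pt "-1 -0.0292 0.0217 0 0 0 0" --pt "-1 -0.0292 0.0217 0 0 0 0" --pt "-1 -0.0292 0.0217 0 0 0 0" --pt "-1 -0.0292 0.0217 0 0 0 0" --pt "-1 -0.0292 0.0217 0 0 0 0" --pt "-1 -0.0292 0.0217 0 0 0 0" --pt "-1 -0.0292 0.0217 0 0 0 0" --pt "-1 -0.0292 0.0217 0 0 0 0" --pt "-1 -0.0292 0.0217 0 0 0 0" --pt "-1 -0.0292 0.0217 0 0 0 0" --pt "-1 -0.0292 0.0217 0 0 0 0" --pt "-1 -0.0292 0.0217 0 0 0 0" --pt "-1 0 0 0 0 0 0" --pt "-1 0 0 0 0 0 0"

```text
clock: 30.7
tcp_pos: [0.6289, -0.1201, 0.1407]
orientation: [-0.001, 0.707, 0.707, -0.0]
wrist_force: [-0.4, 0.3, -0.3]
finger_gap: 0.0618
```

```bash
python3 - <<'E'
from h import *
w=shot('wrist','w6'); go((.6305,-.1195,.14),(.6305,-.1195,.035)); cv2.imwrite('pics/c6.png',w['color'][:,:,::-1])
E
```

```text
t 30.75 tcp [ 0.6288 -0.1197  0.1408] yaw 1.5704 zax [-0.001  0.    -1.   ] gap 0.0616 F [ 0.1 -0.7 -0.4] j [-0.31  0.49  0.04  1.12  0.   -0.31]
(0.6305, -0.1195, 0.14) -> [0.0002 0.0017 0.0008]
(0.6305, -0.1195, 0.035) -> [-0.00e+00  1.00e-04  1.05e-01]
```

View pics/c6.png

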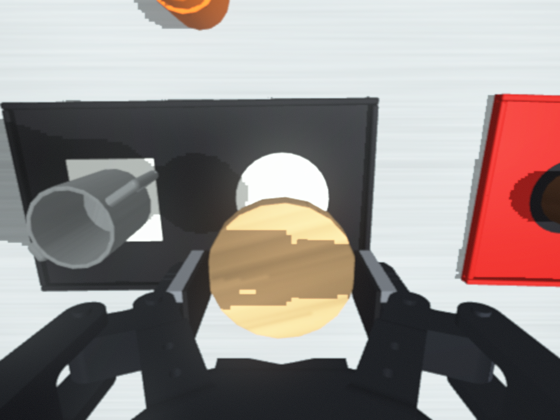

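Request:
carry_out --pt "-1 0 0.0015 0.03 0 0 0" --pt "-1 0 0 0.03 0 0 0" --pt "-1 0 0 0.03 0 0 0" --pt "-1 0 0 0.015 0 0 0" --pt "-1 0 0 0 0 0 0" --pt "-1 0 0 0 0 0 0"

```text
clock: 31.5
tcp_pos: [0.6318, -0.1205, 0.0372]
orientation: [0.001, 0.707, 0.707, 0.0]
wrist_force: [0.5, -0.7, 0.5]
finger_gap: 0.0612
```

```bash
python3 - <<'E'
from h import *
w=load('w6'); print('coaster held',ray(w,282,267,.131).round(4)); g=w['color'].astype(int); m=(g.min(2)>225).astype(np.uint8); m[:,:230]=0; m[:145]=0;m[:,335:]=0
ys,xs=np.nonzero(m[150:200]); 
# circle fit to upper edge of mark back-projected to floor
pts=np.array([ray(w,x,np.nonzero(m[:,x])[0][0],.004)[:2] for x in range(255,310,4)])
A=np.c_[2*pts,np.ones(len(pts))]; s=np.linalg.lstsq(A,(pts**2).sum(1),rcond=None)[0]; print('mark',s[:2],np.sqrt(s[2]+s[:2]@s[:2]))
w=shot('wrist','w7'); go((.6305,-.1195,.0252)); z=.0252
E
```

```text
coaster held [ 0.6249 -0.1195  0.131 ]
mark [ 0.63003073 -0.11923949] 0.037440524765575106
t 31.55 tcp [ 0.6321 -0.1206  0.0374] yaw 1.5702 zax [ 0.002 -0.001 -1.   ] gap 0.0613 F [ 0.6 -0.2 -0. ] j [-0.31  0.57 -0.09  0.9  -0.   -0.31]
(0.6305, -0.1195, 0.0252) -> [ 0.0012 -0.0016  0.0122]
```

Request:
carry_out --pt "-1 0.001 0 0.006 0 0 0" --pt "-1 0 0 0.004 0 0 0" --pt "-1 0 0 0.002 0 0 0" --pt "-1 0 0 0 0 0 0" --pt "-1 0 0 0 0 0 0"

```text
clock: 32.17
tcp_pos: [0.6311, -0.1194, 0.0253]
orientation: [0.0, 0.707, 0.707, 0.0]
wrist_force: [-3.8, 1.4, 9.5]
finger_gap: 0.0616
```

Request:
carry_out --pt "0.7 0 0 0 0 0 0" --pt "0.8 0 0 0 0 0 0" --pt "0.8 0 0 0 0 0 0" --pt "0.8 0 0 -0.02 0 0 0" --pt "1 0 0 -0.05 0 0 0" --pt "1 0 0 -0.05 0 0 0" --pt "1 0.0309 -0.0201 0 0 0 0" --pt "1 0.0309 -0.0201 0 0 0 0" --pt "1 0.0309 -0.0201 0 0 0 0" --pt "1 0.0309 -0.0201 0 0 0 0" --pt "1 0.0309 -0.0201 0 0 0 0" --pt "1 0.0309 -0.0201 0 0 0 0" --pt "1 0.0309 -0.0201 0 0 0 0" --pt "1 0.0309 -0.0201 0 0 0 0" --pt "1 0.0309 -0.0201 0 0 0 0" --pt "1 0.0309 -0.0201 0 0 0 0" --pt "1 0.0309 -0.0201 0 0 0 0" --pt "1 0 0 0 0 0 0" --pt "1 0 0 0 0 0 0"

```text
clock: 34.55
tcp_pos: [0.4105, 0.2205, 0.1438]
orientation: [0.0, 0.707, 0.707, 0.0]
wrist_force: [0.3, 0.3, -0.2]
finger_gap: 0.0854
```

```bash
python3 - <<'E'
from h import *
w=shot('wrist','w8'); a=shot('top','top3'); b=shot('scene','scene3')
go((.409,.2205,.034)); print('cup rim expect',proj(w,[.409,.2205,.062]))
for nm,c in(('top',a),('scene',b)):
    g=c['color'].astype(int); m=(((g[:,:,0]-g[:,:,2])>30)&(g[:,:,1]>90)&(g[:,:,0]-g[:,:,1]<55)).astype(np.uint8)
    u,v=proj(c,[.63,-.12,.016]).astype(int); q=np.zeros_like(m); q[v-30:v+30,u-30:u+30]=m[v-30:v+30,u-30:u+30]
    n,l,s,ce=cv2.connectedComponentsWithStats(q); i=1+np.argmax(s[1:,4]); print(nm,s[i],'coaster',ray(c,*ce[i],.015).round(4))
cv2.imwrite('pics/c8.png',np.hstack([cv2.resize(a['color'][100:200,290:430],(420,300),interpolation=2),cv2.resize(w['color'],(380,300))])[:,:,::-1])
E
```

```text
t 34.7 tcp [0.4108 0.22   0.1437] yaw 1.5686 zax [ 0. -0. -1.] gap 0.0856 F [-0.  -0.4 -0.4] j [ 0.32  0.17 -0.42  0.99 -0.    0.32]
(0.409, 0.2205, 0.034) -> [ 0.0005 -0.0019  0.1097]
cup rim expect [280.74321688 219.67593839]
top [320 131  27  27 566] coaster [ 0.6319 -0.1193  0.015 ]
scene [213 268  32  31 789] coaster [ 0.6331 -0.1209  0.015 ]
```

View pics/c8.png

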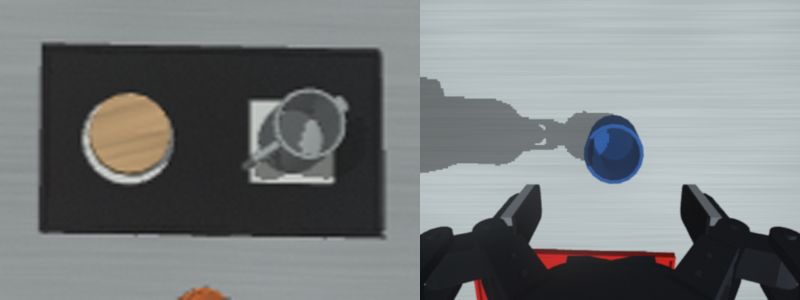

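Request:
carry_out --pt "1 0.001 -0.0028 0.03 0 0 0" --pt "1 0 0 0.03 0 0 0" --pt "1 0 0 0.03 0 0 0" --pt "1 0 0 0.012 0 0 0" --pt "1 0 0 0.006 0 0 0" --pt "1 0 0 0 0 0 0" --pt "-1 0 0 0 0 0 0" --pt "-1 0 0 0 0 0 0" --pt "-1 0 0 0 0 0 0" --pt "-1 0 0 0 0 0 0" --pt "-1 0 0 0 0 0 0" --pt "-1 0 0 0 0 0 0" --grip_force 40

```text
clock: 36.2
tcp_pos: [0.4081, 0.222, 0.0369]
orientation: [0.0, 0.707, 0.707, 0.001]
wrist_force: [-2.2, -0.4, 5.1]
finger_gap: 0.0553
```

```bash
python3 - <<'E'
from h import *
go((.408,.221,.16),(.632,-.120,.16))
E
```

```text
t 36.2 tcp [0.4081 0.222  0.0369] yaw 1.5701 zax [ 0.002  0.001 -1.   ] gap 0.0553 F [-2.2 -0.4  5.1] j [ 0.33  0.29 -0.57  0.71 -0.    0.33]
(0.408, 0.221, 0.16) -> [-9.000e-04  1.000e-04 -1.231e-01]
(0.632, -0.12, 0.16) -> [-3.408e-01  2.242e-01  2.000e-04]
```

Request:
carry_out --pt "-1 0 0 -0.01 0 0 0" --pt "-1 0 0 -0.035 0 0 0" --pt "-1 0 0 -0.04 0 0 0" --pt "-1 0 0 -0.038 0 0 0" --pt "-1 -0.0311 0.0204 0 0 0 0" --pt "-1 -0.0311 0.0204 0 0 0 0" --pt "-1 -0.0311 0.0204 0 0 0 0" --pt "-1 -0.0311 0.0204 0 0 0 0" --pt "-1 -0.0311 0.0204 0 0 0 0" --pt "-1 -0.0311 0.0204 0 0 0 0" --pt "-1 -0.0311 0.0204 0 0 0 0" --pt "-1 -0.0311 0.0204 0 0 0 0" --pt "-1 -0.0311 0.0204 0 0 0 0" --pt "-1 -0.0311 0.0204 0 0 0 0" --pt "-1 -0.0311 0.0204 0 0 0 0" --pt "-1 0 0 0 0 0 0" --pt "-1 0 0 0 0 0 0"

```text
clock: 38.33
tcp_pos: [0.6308, -0.1203, 0.1586]
orientation: [-0.001, 0.707, 0.707, -0.0]
wrist_force: [-0.1, -0.2, -2.1]
finger_gap: 0.0549
```

Request:
carry_out --pt "-1 0 0 0.03 0 0 0" --pt "-1 0 0 0.03 0 0 0" --pt "-1 0 0 0.02 0 0 0" --pt "-1 0 0 0.01 0 0 0" --pt "-1 0 0 0 0 0 0" --pt "-1 0 0 0 0 0 0"

```text
clock: 39.08
tcp_pos: [0.6321, -0.1205, 0.07]
orientation: [0.001, 0.707, 0.707, 0.0]
wrist_force: [-0.2, -0.9, -0.9]
finger_gap: 0.0556
```

```bash
python3 - <<'E'
from h import *
go((.632,-.1200,.0535)); b=shot('scene','scene4')
cv2.imwrite('pics/c9.png',cv2.resize(b['color'][190:340,110:290],None,fx=4,fy=4,interpolation=2)[:,:,::-1])
E
```

```text
t 39.08 tcp [ 0.6321 -0.1205  0.07  ] yaw 1.5704 zax [ 0.002 -0.001 -1.   ] gap 0.0556 F [-0.2 -0.9 -0.9] j [-0.31  0.54 -0.06  0.97 -0.   -0.31]
(0.632, -0.12, 0.0535) -> [ 0.0005 -0.0002  0.0165]
```

View pics/c9.png

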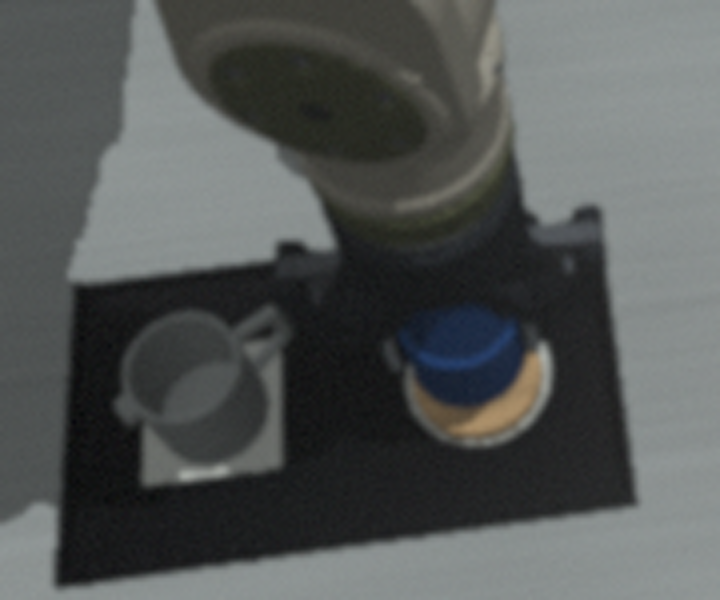

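Request:
carry_out --pt "-1 0 0 0.008 0 0 0" --pt "-1 0 0 0.005 0 0 0" --pt "-1 0 0 0.003 0 0 0" --pt "-1 0 0 0 0 0 0" --pt "-1 0 0 0 0 0 0"

```text
clock: 39.75
tcp_pos: [0.6312, -0.1206, 0.053]
orientation: [-0.0, 0.707, 0.707, -0.0]
wrist_force: [-2.4, 1.1, 2.8]
finger_gap: 0.0553
```

Contact felt; release, rise, and swing clear.

Request:
carry_out --pt "0.4 0 0 0 0 0 0" --pt "0.6 0 0 0 0 0 0" --pt "0.6 0 0 0 0 0 0" --pt "0.6 0 0 -0.02 0 0 0" --pt "0.6 0 0 -0.05 0 0 0" --pt "0.6 0 0 -0.05 0 0 0" --pt "0.6 -0.015 -0.04 -0.02 0 0 0" --pt "0.6 -0.015 -0.04 -0.02 0 0 0" --pt "0.6 -0.035 -0.03 0 0 0 0" --pt "0.6 -0.035 -0.03 0 0 0 0" --pt "0.6 -0.05 -0.01 0 0 0 0" --pt "0.6 -0.05 -0.01 0 0 0 0" --pt "0.6 -0.05 -0.01 0 0 0 0" --pt "0.6 -0.05 -0.01 0 0 0 0" --pt "0.6 0 0 0 0 0 0" --pt "0.6 0 0 0 0 0 0"

```text
clock: 41.75
tcp_pos: [0.451, -0.4202, 0.2125]
orientation: [-0.0, 0.708, 0.707, 0.0]
wrist_force: [0.1, 0.8, 0.1]
finger_gap: 0.0681
```

```bash
python3 - <<'E'
from h import *
st(); a=shot('top','topF'); b=shot('scene','sceneF')
A=cv2.resize(a['color'][100:290,140:430],(800,524),interpolation=2); cv2.imwrite('pics/f1.png',A[:,:,::-1])
B=cv2.resize(b['color'][130:340,110:460],(800,480),interpolation=2); cv2.imwrite('pics/f2.png',B[:,:,::-1])
E
```

```text
t 41.75 tcp [ 0.451  -0.4202  0.2125] yaw 1.5695 zax [-0.     0.001 -1.   ] gap 0.0681 F [0.1 0.8 0.1] j [-0.88  0.41  0.09  1.25  0.   -0.88]
```

View pics/f1.png

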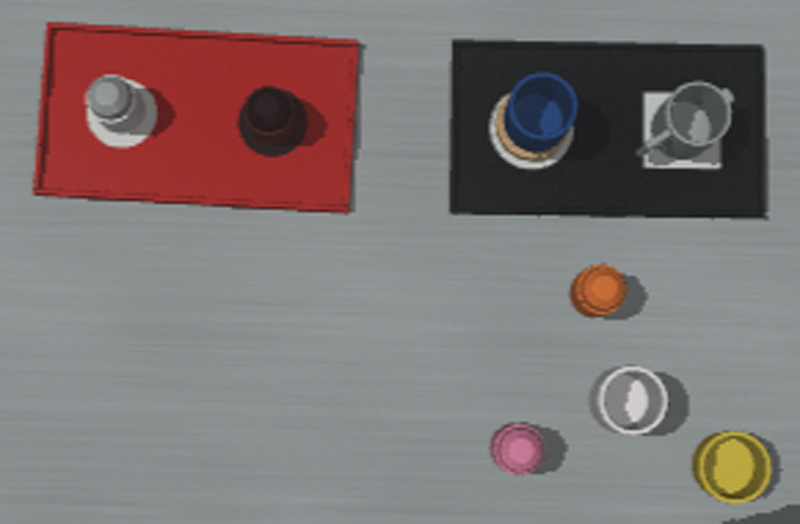

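View pics/f2.png

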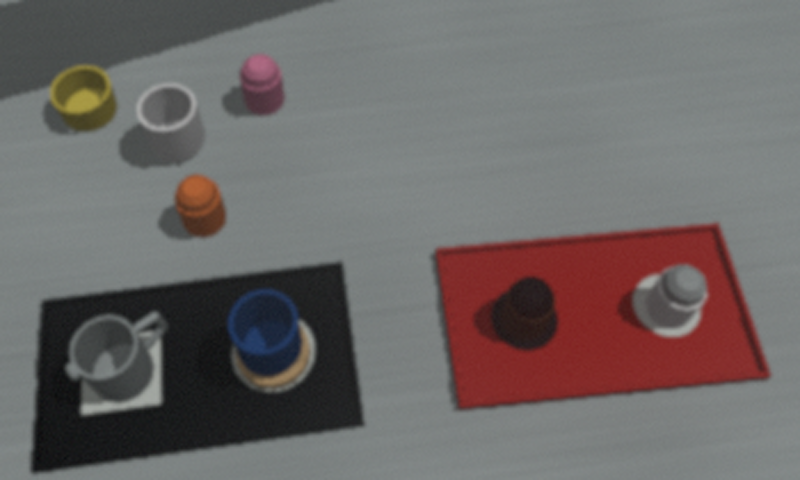

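```bash
python3 - <<'E'
from h import *
a=load('topF');b=load('sceneF')
T=dict(coaster=((.630,-.1195),),cup=((.632,-.12),(542,110),(264,324),.078),jug=((.631,-.2502),(698,114),(106,343),.066),salt=((.6325,.234),(110,96),(684,284),.06),pep=((.6278,.1033),(269,106),(531,297),.06))
for n,v in T.items():
    if len(v)<2: continue
    t=np.array(v[0]); p=ray(a,140+v[1][0]/2.7586,100+v[1][1]/2.7586,v[3])[:2]; q=ray(b,110+v[2][0]/2.2857,130+v[2][1]/2.2857,v[3])[:2]
    print(n,'err mm top',((p-t)*1e3).round(1),'scene',((q-t)*1e3).round(1))
E
```

```text
cup err mm top [-4.8 -0.6] scene [ 2.8 -0.4]
jug err mm top [-0.5  1. ] scene [-1.4  2.7]
salt err mm top [-0.1 -2.7] scene [ 4.6 -3.5]
pep err mm top [ 0.2 -2.3] scene [ 4.3 -3.3]
```

```bash
python3 -c "
from workcell import env
print(env.hand_in())"
```

```text
the job is handed in; nothing more can be done
None
```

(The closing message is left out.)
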